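# Set out the colour order for a print run

## Task

Set out the colours for the next print run on the wooden tray: stand the blue, the green and the purple pigment jar each in the middle of the square cork rest right behind the colour sample of its own colour. When all three jars stand there, put the steel measuring cup upright and centred on top of the lid of the jar in the middle, between the other two. Leave the brown and the white jar standing where they are.

Things in the scene. Friction and masses are not known exactly. Their poses are not given: they have to be found in the camera images.
- blue_jar: Small round screw jar, 52 mm across and 78 mm tall, clear glass body (52 mm across, up to 66 mm above its base) with blue pigment inside, white flat lid (50 mm across) with a blue round dot on top. About 0.12 kg, loose, stands anywhere among the other jars and the cup. Origin: centre of its underside; z up; stands upright at the start.
- green_jar: Small round screw jar, 52 mm across and 78 mm tall, clear glass body (52 mm across, up to 66 mm above its base) with green pigment inside, white flat lid (50 mm across) with a green round dot on top. About 0.12 kg, loose, stands anywhere among the other jars and the cup. Origin: centre of its underside; z up; stands upright at the start.
- purple_jar: Small round screw jar, 52 mm across and 78 mm tall, clear glass body (52 mm across, up to 66 mm above its base) with purple pigment inside, white flat lid (50 mm across) with a purple round dot on top. About 0.12 kg, loose, stands anywhere among the other jars and the cup. Origin: centre of its underside; z up; stands upright at the start.
- measuring_cup: Loose plain steel measuring cup without handle, open at the top, base 55 mm across, rim 70 mm across, 72 mm tall, about 0.09 kg; can be gripped round the body (about 64 mm across at 45 mm above its base). Origin: centre of its underside; z up; stands upright at the start.
- blue_plate: Fixed white plate, 148 x 112 x 5 mm, lying in the wooden tray. On its near half a blue colour sample (44 x 84 mm, flat), behind it (away from the robot) a square flat cork rest, 76 x 76 mm, whose top is 8 mm above the plate's underside. Origin: in the centre of the cork rest, at the plate's underside (so the jar's underside ends 8 mm above it); x points from the sample to the cork, away from the robot; the sample's centre is 70 mm from the origin towards -x.
- green_plate: Fixed white plate, 148 x 112 x 5 mm, lying in the wooden tray. On its near half a green colour sample (44 x 84 mm, flat), behind it (away from the robot) a square flat cork rest, 76 x 76 mm, whose top is 8 mm above the plate's underside. Origin: in the centre of the cork rest, at the plate's underside (so the jar's underside ends 8 mm above it); x points from the sample to the cork, away from the robot; the sample's centre is 70 mm from the origin towards -x.
- purple_plate: Fixed white plate, 148 x 112 x 5 mm, lying in the wooden tray. On its near half a purple colour sample (44 x 84 mm, flat), behind it (away from the robot) a square flat cork rest, 76 x 76 mm, whose top is 8 mm above the plate's underside. Origin: in the centre of the cork rest, at the plate's underside (so the jar's underside ends 8 mm above it); x points from the sample to the cork, away from the robot; the sample's centre is 70 mm from the origin towards -x.
- colour_tray: Fixed shallow wooden tray, 168 x 374 mm, rim 12 mm high, floor 6 mm thick, holding the three plates side by side, 120 mm from centre to centre along its y axis (in any order). Origin: centre of its underside; the middle plate has y = 0 in this frame, the other two y = +120 mm and y = -120 mm; x away from the robot. It may be turned by up to about 0.22 rad.
- brown_jar: Small round screw jar, 52 mm across and 78 mm tall, clear glass body (52 mm across, up to 66 mm above its base) with brown pigment inside, white flat lid (50 mm across) with a brown round dot on top. Not wanted today: a loose bystander among the others, to be left standing where it is. Origin: centre of its underside; z up; stands upright at the start.
- white_jar: Small round screw jar, 52 mm across and 78 mm tall, clear glass body (52 mm across, up to 66 mm above its base) with white pigment inside, white flat lid (50 mm across) without a coloured dot (plain white on top). Not wanted today: a loose bystander among the others, to be left standing where it is. Origin: centre of its underside; z up; stands upright at the start.

How it is judged:
By the outcome, as a careful person would: the job done as asked, in the order asked, and still so for the second after the job is handed in, with the robot touching nothing.
It also fails if it takes over 120 s, if anything falls off the work surface, if the arm or the gripper's body presses on something with over 40 N, if the wrist force passes 120 N, or if a joint passes its speed limit or range.

## Robot

A 7-joint arm with a two-finger parallel gripper is mounted at the origin on a cart in front of the work surface, level with it; the furniture and walls round the work are solid. World frame = base frame: x ahead of the robot, y to its left, z up, the work surface at z = 0. Lengths are in m, angles in rad, forces in N, time in s.
With the tool pointing down it reaches from about 0.425 to 0.875 m from the base axis. Payload 4.7 kg.
Tool frame: the origin (TCP) lies at the very end of the fingers, on their centre line; the grasp point (between the pads) lies 19 mm behind it (bot.grasp_offset is the distance from the TCP to the grasp point, in m); z points along the fingers, y is the direction in which the jaws open and shut (so a half turn about z gives the same grasp; the last joint's range is limited). The gripper opens to 85 mm and grips with 20 to 120 N. Pads are 22 mm wide; open, the fingers measure 114 mm over their backs; the gripper's body (76 mm by 85 mm) begins 54 mm behind the grasp point. The pads swing forward as they close: fully open they stand 13 mm farther back than shut.
Start: joints at [1.256, 0.321, -0.07, 1.45, 0.023, 1.371, -0.057], TCP at [0.21, -0.615, 0.231] pointing down, gripper open.
Joint ranges: [-2.86, 2.86], [-0.3, 2.09], [-1.38, 1.24], [0.06, 2.45], [-1.56, 4.7], [0.09, 2.05], [-2.69, 2.69]. Speed limits (rad/s): [2.57, 2.57, 3.14, 3.14, 3.14, 3.14, 3.14].

## Interface

Orientations are given as a unit quaternion [x, y, z, w].
In Python, from workcell import bot gives the robot as it stands. The module is installed in compiled form; this text tells all that it offers.
- The arm moves only by the tool step_arm, never from a script. Its argument "deltas" is a list that holds one entry, the list of rows, each a list of 6 numbers: the shift along the tool's x, y, z in mm, then the turn, a rotation vector about the tool's x, y, z in rad. A call has 1 to 12 rows; each row is the pose to reach, as a shift and turn from the pose measured when the call began, along the tool's axes at that moment; what a row does not reach only later rows make up. A row lasts 1/8 s, in which the tool goes at most 62.5 mm and 10.7 degrees, less where a joint would pass 70% of its speed; a pose out of reach is approached as far as the arm can. A call with a gripper value outside its range is refused whole. "claw" is the finger opening in mm, from 0 to 85.4, set as the call begins (left out, the last holds). The fingers move at their own pace and stop on an object; "grip_force" is the grip in N (left out, the last holds). Time passes only in rows, so rows that repeat a pose let the fingers close. It gives the time, the measured TCP pose, the force and the opening at its end, in the units of the state.
- bot.observe(): the state, without advancing time (a new reading comes with each control period).
- bot.read_camera(name): name is "side" or "top"; returns a dict with "frame" (384x512x3 uint8, red, green, blue), "K" (3x3 intrinsics, pixels), "camera_from_world" (4x4, takes a point from world to camera coordinates). Camera axes: x right, y up, looking along -z (the intrinsics and any distortion apply to the point x, -y, -z); pixel columns grow to the right and rows downward; lengths in m; the calibration is good to about 2 mm. A picture is of the moment at which its call begins. There is no depth.
- bot.finish_job(): hands the job in, once; it reports no verdict.
The state is a dict: "t": time; "joint_positions": joint angles; "qvel": joint speeds; "joint_efforts": joint torques, N m; "eef_pos": TCP position; "eef_rot": TCP orientation; "wrist_force": force on the tool from outside, world axes, zero at the start; "moment": the same for the moment, N m; "grip_width": opening from 0.0 (shut) to 1.0 (fully open).
Only numpy, scipy, OpenCV 4.12 (cv2) and the standard library are available. Lean on these libraries where they do the work, as an engineer would, in place of code of your own. Each camera call takes 0.05 s, during which the arm holds its last target.

## Working session

There is one attempt and no reset: what is moved stays moved. The work goes in short steps, Python scripts to look and compute and a tool call to move; the robot and the scene stay as the last step left them, time stands still between calls to the robot, and variables do not carry over. Pictures are saved under pics/ and viewed, and the job is handed in when it is done.

Besides the shell and the picture viewer there is one more tool, called in YAML: its name, and indented under it one key for each argument. step_arm: Moves the arm, as the interface text tells. Its arguments: {"type":"object","properties":{"deltas":{"type":"array","items":{"type":"array","items":{"type":"array","items":{"type":"number"}}}},"claw":{"type":"number"},"grip_force":{"type":"number"}},"required":["deltas"]}

```bash
mkdir -p pics
python3 - <<'E'
from workcell import bot
import cv2,numpy as np
print(bot.observe())
for n in("side","top"):
    c=bot.read_camera(n); cv2.imwrite(f"pics/{n}0.png",c["frame"][:,:,::-1]); print(n,c["K"],c["camera_from_world"],[k for k in c])
    np.savez(f"{n}0.npz",**c)
E
```

```text
{'t': 0.0, 'joint_positions': array([ 1.25611002,  0.32178257, -0.07009054,  1.45167199,  0.02262274,
        1.37078773, -0.05690426]), 'qvel': array([-1.00890365e-03, -8.87680117e-05,  7.69930839e-04,  1.15141676e-03,
       -6.11600592e-04,  1.83425655e-03, -1.23167360e-03]), 'joint_efforts': array([-2.26822458e-04, -4.93587112e+01, -3.82461380e-01, -3.14338017e+01,
        1.29504848e-02,  1.12089663e-02,  9.11082836e-07]), 'eef_pos': array([ 0.20965903, -0.61469625,  0.23025131]), 'eef_rot': array([ 9.86514452e-01,  1.63671526e-01, -2.10722363e-04, -9.07157195e-04]), 'wrist_force': array([ 0.37593441, -0.17846036, -0.18944194]), 'moment': array([-0.02290547,  0.00461451, -0.01034391]), 'grip_width': 1.0030927212781637}
side [[376.32730751   0.         255.2063627 ]
 [  0.         376.32730751 190.82214928]
 [  0.           0.           1.        ]] [[-0.99953005 -0.02279722 -0.0204931   0.50364758]
 [-0.0023114  -0.61057202  0.79195736 -0.03208024]
 [-0.03056694  0.79163255  0.61023239 -1.08512077]
 [ 0.          0.          0.          1.        ]] ['frame', 'K', 'camera_from_world']
top [[393.83637921   0.         254.10842092]
 [  0.         393.83637921 195.07714715]
 [  0.           0.           1.        ]] [[ 0.00750963 -0.99996092  0.00466477  0.00157229]
 [ 0.9835113   0.00822886  0.18065939 -0.48689204]
 [-0.18069072  0.00323116  0.98353466 -1.14692204]
 [ 0.          0.          0.          1.        ]] ['frame', 'K', 'camera_from_world']
```

View pics/top0.png

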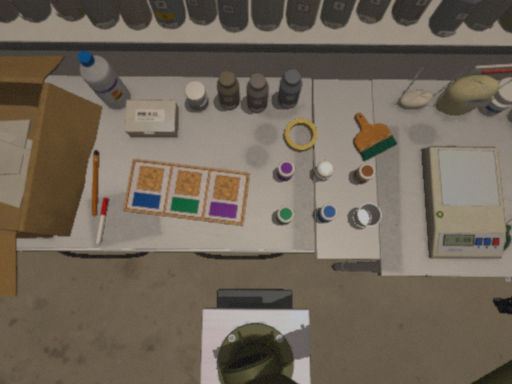

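View pics/side0.png

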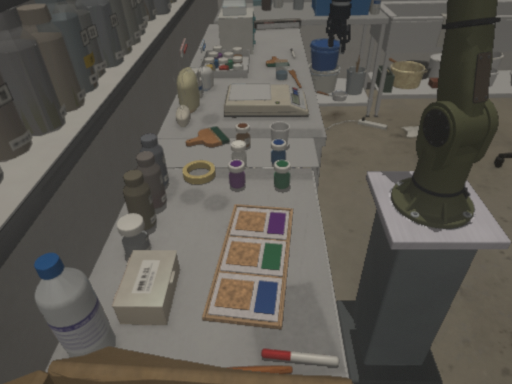

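Run:
```python
import cv2,numpy as np
a=cv2.imread("pics/top0.png")[140:260,110:400]
b=a[:, :150]; c=a[:,150:]
cv2.imwrite("pics/topz1.png",cv2.resize(b,None,fx=5,fy=5,interpolation=cv2.INTER_CUBIC))
cv2.imwrite("pics/topz2.png",cv2.resize(c,None,fx=5,fy=5,interpolation=cv2.INTER_CUBIC))
s=cv2.imread("pics/side0.png")[110:210,150:310]
cv2.imwrite("pics/sidez.png",cv2.resize(s,None,fx=5,fy=5,interpolation=cv2.INTER_CUBIC))
```

```text
(no output)
```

View pics/topz1.png

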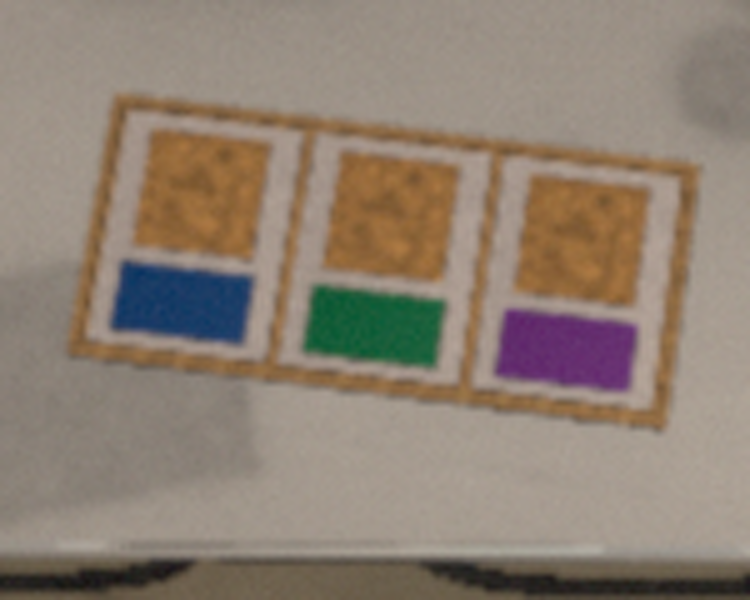

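View pics/topz2.png

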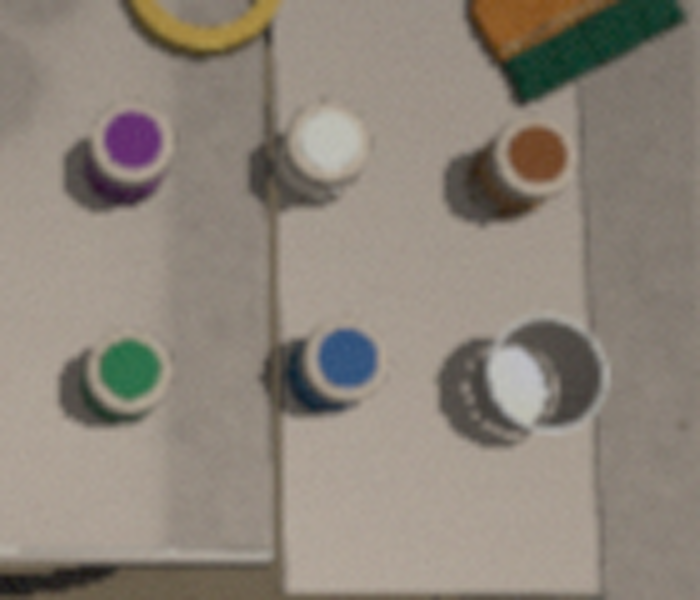

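View pics/sidez.png

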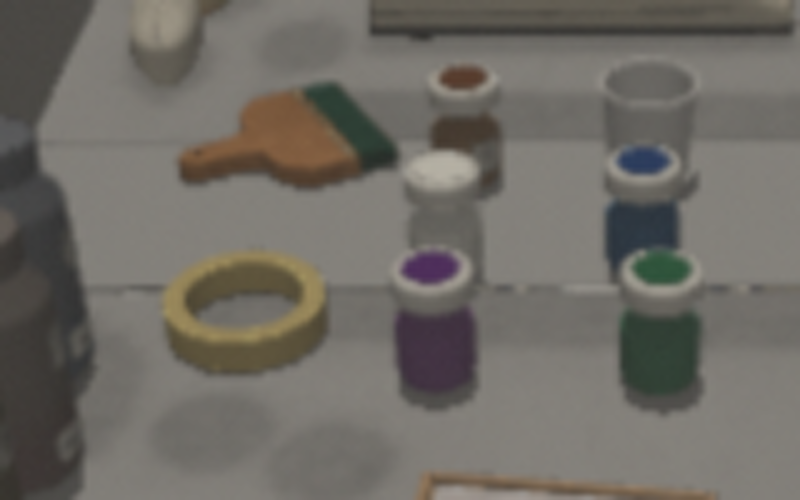

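```bash
cat > h.py <<'E'
import cv2,numpy as np
def ray(cam,u,v):
    K=cam["K"];T=cam["camera_from_world"];R=T[:3,:3];t=T[:3,3]
    d=np.array([(u-K[0,2])/K[0,0],-(v-K[1,2])/K[1,1],-1.])
    return -R.T@t, R.T@d
def onz(cam,u,v,z):
    o,d=ray(cam,u,v); return o+d*(z-o[2])/d[2]
def proj(cam,p):
    K=cam["K"];q=cam["camera_from_world"]@np.r_[p,1]
    return K[0,0]*q[0]/-q[2]+K[0,2], K[1,1]*-q[1]/-q[2]+K[1,2]
def cents(mask,roi,amin=15):
    x0,y0,x1,y1=roi; m=np.zeros_like(mask); m[y0:y1,x0:x1]=mask[y0:y1,x0:x1]
    n,l,s,c=cv2.connectedComponentsWithStats(m.astype(np.uint8))
    return [(c[i].round(2),s[i][4],s[i][:4]) for i in range(1,n) if s[i][4]>=amin]
HUE={"blue":(100,120),"green":(60,90),"purple":(135,160),"brown":(4,13),"cork":(10,22)}
def mask(fr,name,smin=100,vmin=30):
    h=cv2.cvtColor(fr,cv2.COLOR_RGB2HSV); lo,hi=HUE[name]
    return (h[...,0]>=lo)&(h[...,0]<=hi)&(h[...,1]>=smin)&(h[...,2]>=vmin)
E
python3 - <<'E'
from h import *
t=np.load("top0.npz");s=np.load("side0.npz")
for n in("blue","green","purple","brown"):
    print(n,"top",[(c,a,onz(t,*c,0.078).round(4)) for c,a,b in cents(mask(t["frame"],n),(265,140,400,240))])
    print(n,"side",[(c,a,onz(s,*c,0.078).round(4)) for c,a,b in cents(mask(s["frame"],n,70),(210,110,310,200))])
for n in("blue","green","purple","cork"):
    z=.011 if n!="cork" else .014
    print(n,[(c,a,onz(t,*c,z).round(4)) for c,a,b in cents(mask(t["frame"],n,90),(120,150,260,230),60)])
    print(n,'side',[(c,a,onz(s,*c,z).round(4)) for c,a,b in cents(mask(s["frame"],n,70),(195,200,300,330),60)])
# tray corners from zoom
for u,v in((116,96),(699,165),(661,427),(73,352)):
    print(onz(t,110+u/5-.4,140+v/5-.4,0.012).round(4))
# cup rim
g=cv2.cvtColor(t["frame"],cv2.COLOR_RGB2GRAY)
for lo,hi in(((495,315),(609,432)),):
    u=260+(lo[0]+hi[0])/2/5-.4; v=140+(lo[1]+hi[1])/2/5-.4; p=onz(t,u,v,.072); print("cup",u,v,p, np.ptp([onz(t,260+k/5,v,.072)[1] for k in(495,609)]))
# side rim 600..700, 57..115
u=150+648/5-.4;v=110+85/5-.4; print("cup side",onz(s,u,v,.072))
# white lid
print("white",onz(t,260+328/5-.4,140+142/5-.4,.078),onz(s,150+442/5-.4,110+170/5-.4,.078))
E
```

```text
blue top [(array([329.02, 211.18]), np.int32(91), array([ 0.4347, -0.2134,  0.078 ])), (array([320.25, 217.62]), np.int32(16), array([ 0.4156, -0.1874,  0.078 ]))]
blue side [(array([278.  , 141.58]), np.int32(33), array([ 0.4332, -0.2146,  0.078 ])), (array([277.57, 155.54]), np.int32(72), array([ 0.4366, -0.1302,  0.078 ]))]
green top [(array([377.79, 148.3 ]), np.int32(274), array([ 0.6268, -0.3654,  0.078 ])), (array([285.47, 213.45]), np.int32(87), array([ 0.427 , -0.0862,  0.078 ]))]
green side [(array([281.88, 163.1 ]), np.int32(40), array([ 0.4249, -0.0881,  0.078 ]))]
purple top [(array([286.06, 167.52]), np.int32(83), array([ 0.5649, -0.089 ,  0.078 ]))]
purple side [(array([235.6 , 163.02]), np.int32(43), array([ 0.563 , -0.0897,  0.078 ]))]
brown top [(array([367.02, 170.39]), np.int32(93), array([ 0.5582, -0.3299,  0.078 ]))]
brown side [(array([241.85, 125.26]), np.int32(27), array([ 0.5565, -0.3286,  0.078 ])), (array([215.67, 143.33]), np.int32(18), array([ 0.6352, -0.2059,  0.078 ]))]
blue [(array([145.93, 200.07]), np.int32(336), array([0.4745, 0.3405, 0.011 ]))]
bl
[... 650 characters left out ...]
 ])), (array([225.94, 187.55]), np.int32(565), array([0.5155, 0.0932, 0.014 ]))]
cork side [(array([250.89, 280.8 ]), np.int32(1431), array([0.5066, 0.2987, 0.014 ])), (array([250.52, 220.88]), np.int32(520), array([0.5141, 0.0966, 0.014 ])), (array([243.28, 253.62]), np.int32(694), array([0.5279, 0.2156, 0.014 ])), (array([234.41, 293.77]), np.int32(967), array([0.5418, 0.3346, 0.014 ]))]
[0.606  0.3892 0.012 ]
[0.5645 0.0207 0.012 ]
[0.3992 0.0424 0.012 ]
[0.4427 0.4053 0.012 ]
cup 370.0 214.29999999999998 [ 0.42733853 -0.33459469  0.072     ] 0.06692261314735237
cup side [ 0.42608168 -0.32798729  0.072     ]
white [ 0.56443553 -0.20554644  0.078     ] [ 0.56253259 -0.2033411   0.078     ]
```

```bash
cat >> h.py <<'E'
from scipy.spatial.transform import Rotation as Ro
def go(x,y,z,psi=np.pi/2):
    from workcell import bot
    s=bot.observe(); R=Ro.from_quat(s["eef_rot"])
    T=Ro.from_matrix(np.array([[np.cos(psi),np.sin(psi),0],[np.sin(psi),-np.cos(psi),0],[0,0,-1]]))
    d=R.inv().apply(np.array([x,y,z])-s["eef_pos"])*1000
    print("t",round(s["t"],2),"pos",s["eef_pos"].round(4),"delta mm",d.round(1),"turn",(R.inv()*T).as_rotvec().round(4),"F",s["wrist_force"].round(1),"grip",round(s["grip_width"],3),"q",s["joint_positions"].round(2))
E
python3 -c "
from h import *
go(.564,-.0894,.17)"
```

```text
t 0.1 pos [ 0.2097 -0.6147  0.2303] delta mm [ 505.  -382.7   60.9] turn [-1.600e-03 -1.000e-03 -1.242e+00] F [-0.3  0.1 -0.1] grip 1.0 q [ 1.26  0.32 -0.07  1.45  0.02  1.37 -0.06]
```

step_arm:
  deltas:
    - [[505, -383, 40, 0, 0, -1.242], [505, -383, 40, 0, 0, -1.242], [505, -383, 40, 0, 0, -1.242], [505, -383, 40, 0, 0, -1.242], [505, -383, 40, 0, 0, -1.242], [505, -383, 40, 0, 0, -1.242], [505, -383, 40, 0, 0, -1.242], [505, -383, 61, 0, 0, -1.242], [505, -383, 61, 0, 0, -1.242], [505, -383, 61, 0, 0, -1.242], [505, -383, 61, 0, 0, -1.242], [505, -383, 61, 0, 0, -1.242]]
  claw: 85
  grip_force: 30

```text
t: 1.6
eef_pos: [0.5637, -0.0884, 0.1693]
eef_rot: [0.706, 0.708, -0.0, -0.001]
wrist_force: [0.4, 0.0, -0.4]
grip_width: 0.995
```

```bash
python3 -c "
from h import *
go(.564,-.0894,.025)"
```

```text
t 1.6 pos [ 0.5637 -0.0884  0.1693] delta mm [ -1.2   0.6 144.3] turn [-0.002  -0.0019  0.0021] F [ 0.4  0.  -0.4] grip 0.995 q [ 0.65  0.25 -0.62  1.71  0.15  1.23 -0.  ]
```

step_arm:
  deltas:
    - [[-1, 0.5, 40, 0, 0, 0], [-1, 0.5, 80, 0, 0, 0], [-1, 0.5, 120, 0, 0, 0], [-1, 0.5, 144, 0, 0, 0], [-1, 0.5, 144, 0, 0, 0], [-1, 0.5, 144, 0, 0, 0]]

```text
t: 2.35
eef_pos: [0.5644, -0.0908, 0.0265]
eef_rot: [0.707, 0.707, 0.0, -0.0]
wrist_force: [0.8, 0.8, -0.0]
grip_width: 0.994
```

Run:
```python
from h import *
go(.564,-.0894,.025)
from workcell import bot
for n in("side","top"):
    c=bot.read_camera(n); cv2.imwrite(f"pics/{n}1.png",c["frame"][:,:,::-1])
    if n=="side": cv2.imwrite("pics/side1z.png",cv2.resize(c["frame"][60:260,150:350,::-1],None,fx=3,fy=3))
```

```text
t 2.35 pos [ 0.5644 -0.0908  0.0265] delta mm [ 1.4 -0.4  1.5] turn [-0.0006 -0.0009 -0.0001] F [ 0.8  0.8 -0. ] grip 0.994 q [ 0.6   0.41 -0.58  1.84  0.26  0.97 -0.09]
```

View pics/side1z.png

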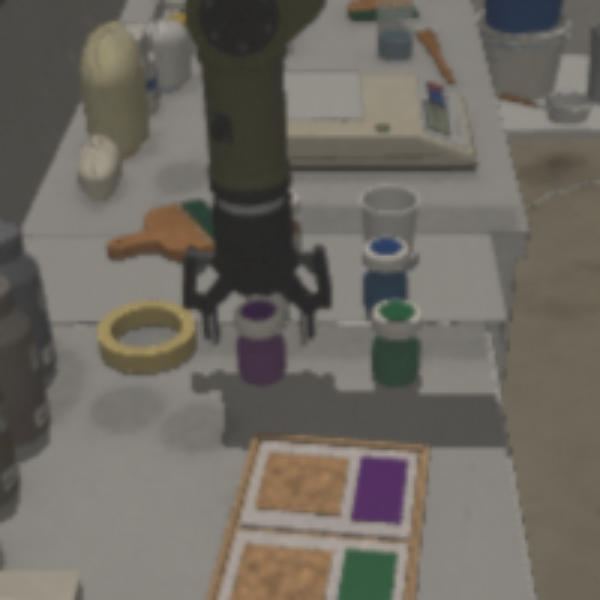

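Run:
```python
from h import *
s=np.load("side0.npz")
for p in((.564,-.09,.0265),(.610,-.09,.04),(.518,-.09,.04),(.564,-.063,0),(.564,-.09,.078)):
    u,v=proj(s,p); print(p,(u-150)*3,(v-60)*3)
```

```text
(0.564, -0.09, 0.0265) 258.4805043294793 350.9581207361848
(0.61, -0.09, 0.04) 212.75541906953586 340.3254692653487
(0.518, -0.09, 0.04) 302.9531625127786 339.98855692574244
(0.564, -0.063, 0) 258.1514987647588 387.48683277709495
(0.564, -0.09, 0.078) 255.82758336806745 308.906145462382
```

step_arm:
  deltas:
    - [[1.4, -0.4, 6, 0, 0, 0], [1.4, -0.4, 6, 0, 0, 0], [1.4, -0.4, 6, 0, 0, 0]]

```text
t: 2.82
eef_pos: [0.5646, -0.0887, 0.0211]
eef_rot: [0.707, 0.707, 0.0, -0.0]
wrist_force: [0.1, -0.2, 0.2]
grip_width: 0.995
```

step_arm:
  deltas:
    - [[0, 0, 0, 0, 0, 0], [0, 0, 0, 0, 0, 0], [0, 0, 0, 0, 0, 0], [0, 0, 0, 0, 0, 0], [0, 0, 0, 0, 0, 0], [0, 0, 0, 0, 0, 0]]
  claw: 40
  grip_force: 40

```text
t: 3.58
eef_pos: [0.5644, -0.0886, 0.0214]
eef_rot: [0.707, 0.708, 0.0, -0.0]
wrist_force: [-3.5, 0.2, 6.4]
grip_width: 0.577
```

```bash
python3 -c "
from h import *
go(.515,.094,.17)"
```

```text
t 3.58 pos [ 0.5644 -0.0886  0.0214] delta mm [ 182.8  -49.2 -148.5] turn [ 0.0003 -0.0006  0.0012] F [-3.5  0.2  6.4] grip 0.577 q [ 0.6   0.41 -0.58  1.85  0.27  0.96 -0.09]
```

step_arm:
  deltas:
    - [[0, 0, -10, 0, 0, 0], [0, 0, -40, 0, 0, 0], [0, 0, -70, 0, 0, 0], [20, -5, -90, 0, 0, 0], [50, -13, -90, 0, 0, 0], [85, -23, -90, 0, 0, 0], [120, -32, -90, 0, 0, 0], [150, -40, -90, 0, 0, 0], [172, -46, -90, 0, 0, 0], [183, -49, -90, 0, 0, 0], [183, -49, -90, 0, 0, 0], [183, -49, -90, 0, 0, 0]]

```text
t: 5.08
eef_pos: [0.5153, 0.0932, 0.1114]
eef_rot: [0.707, 0.707, 0.0, 0.0]
wrist_force: [0.5, -0.0, -1.3]
grip_width: 0.576
```

Run:
```python
from h import *
go(.515,.0948,.0365)
from workcell import bot
c=bot.read_camera("side"); cv2.imwrite("pics/side2z.png",cv2.resize(c["frame"][60:260,150:350,::-1],None,fx=3,fy=3))
```

```text
t 5.08 pos [0.5153 0.0932 0.1114] delta mm [ 1.6 -0.4 74.9] turn [ 0.0001  0.0001 -0.0001] F [ 0.5 -0.  -1.3] grip 0.576 q [ 0.43  0.22 -0.73  1.89  0.16  1.1  -0.36]
```

View pics/side2z.png

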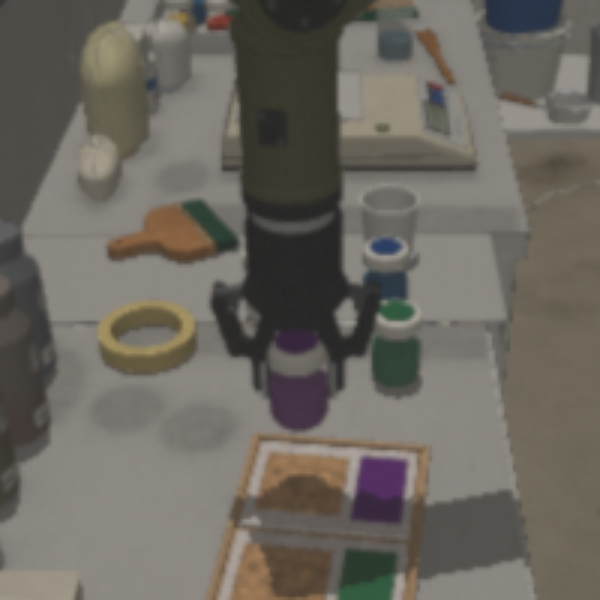

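step_arm:
  deltas:
    - [[1.6, -0.4, 30, 0, 0, 0], [1.6, -0.4, 55, 0, 0, 0], [1.6, -0.4, 68, 0, 0, 0], [1.6, -0.4, 72, 0, 0, 0], [1.6, -0.4, 75, 0, 0, 0], [1.6, -0.4, 75, 0, 0, 0], [1.6, -0.4, 75, 0, 0, 0]]

```text
t: 6.0
eef_pos: [0.5155, 0.0947, 0.037]
eef_rot: [0.707, 0.707, 0.0, 0.0]
wrist_force: [0.3, -0.6, -0.5]
grip_width: 0.576
```

```bash
python3 -c "
from h import *
go(.515,.0948,.0355)"
```

```text
t 6.0 pos [0.5155 0.0947 0.037 ] delta mm [ 0.1 -0.5  1.5] turn [ 0.0013 -0.0001 -0.0006] F [ 0.3 -0.6 -0.5] grip 0.576 q [ 0.39  0.32 -0.7   1.95  0.25  0.96 -0.43]
```

step_arm:
  deltas:
    - [[0, -0.5, 1.5, 0, 0, 0], [0, -0.5, 2, 0, 0, 0], [0, -0.5, 2, 0, 0, 0]]

```text
t: 6.38
eef_pos: [0.5152, 0.0947, 0.0355]
eef_rot: [0.707, 0.707, 0.0, 0.001]
wrist_force: [-1.0, 0.4, 2.4]
grip_width: 0.576
```

step_arm:
  deltas:
    - [[0, 0, 0, 0, 0, 0], [0, 0, 0, 0, 0, 0], [0, 0, 0, 0, 0, 0], [0, 0, 0, 0, 0, 0], [0, 0, 0, 0, 0, 0]]
  claw: 85

```text
t: 7.0
eef_pos: [0.5152, 0.0948, 0.0354]
eef_rot: [0.707, 0.707, 0.0, 0.001]
wrist_force: [-0.5, 0.3, 0.2]
grip_width: 0.995
```

step_arm:
  deltas:
    - [[0, 0, -40, 0, 0, 0], [0, 0, -85, 0, 0, 0], [0, 0, -130, 0, 0, 0], [0, 0, -130, 0, 0, 0]]

```text
t: 7.5
eef_pos: [0.5176, 0.0954, 0.1693]
eef_rot: [0.707, 0.707, 0.003, 0.003]
wrist_force: [-0.2, 0.6, -0.5]
grip_width: 0.996
```

```bash
python3 -c "
from h import *
go(.426,-.087,.16)"
```

```text
t 7.5 pos [0.5176 0.0954 0.1693] delta mm [-182.5  -91.6    8.5] turn [ 0.0092  0.0002 -0.0006] F [-0.2  0.6 -0.5] grip 0.996 q [ 0.46  0.15 -0.75  1.82  0.11  1.2  -0.32]
```

step_arm:
  deltas:
    - [[-45, -20, 8, 0, 0, 0], [-95, -45, 8, 0, 0, 0], [-145, -70, 8, 0, 0, 0], [-182, -91, 8, 0.009, 0, 0], [-182, -91, 8, 0.009, 0, 0], [-182, -91, 8, 0.009, 0, 0], [-182, -91, 8, 0.009, 0, 0]]

```text
t: 8.38
eef_pos: [0.4269, -0.0852, 0.1602]
eef_rot: [0.706, 0.708, 0.0, -0.0]
wrist_force: [-0.1, 0.6, 0.5]
grip_width: 0.999
```

Run:
```python
from h import *
go(.426,-.087,.0215)
from workcell import bot
for n in("side","top"):
    c=bot.read_camera(n); cv2.imwrite(f"pics/{n}3.png",c["frame"][:,:,::-1])
    print(n,[(k,onz(c,*k,.092).round(4),a,b) for k,a,b in cents(mask(c["frame"],"purple",70),(120,150,310,260))])
```

```text
t 8.38 pos [ 0.4269 -0.0852  0.1602] delta mm [ -1.8  -0.9 138.7] turn [-0.0002 -0.0004  0.0018] F [-0.1  0.6  0.5] grip 0.999 q [ 0.73 -0.08 -0.57  2.03 -0.05  1.18  0.19]
side [(array([249.46, 197.76]), array([0.5147, 0.0941, 0.092 ]), np.int32(71), array([244, 194,  12,   8], dtype=int32)), (array([276.25, 222.84]), array([0.4477, 0.1895, 0.092 ]), np.int32(313), array([268, 213,  17,  21], dtype=int32))]
top [(array([223.77, 181.76]), array([0.5169, 0.0944, 0.092 ]), np.int32(98), array([218, 177,  12,  11], dtype=int32)), (array([227.36, 191.2 ]), array([0.4889, 0.0834, 0.092 ]), np.int32(25), array([221, 187,  12,   7], dtype=int32)), (array([222.78, 209.52]), array([0.435 , 0.0955, 0.092 ]), np.int32(352), array([209, 202,  28,  16], dtype=int32))]
```

View pics/top3.png

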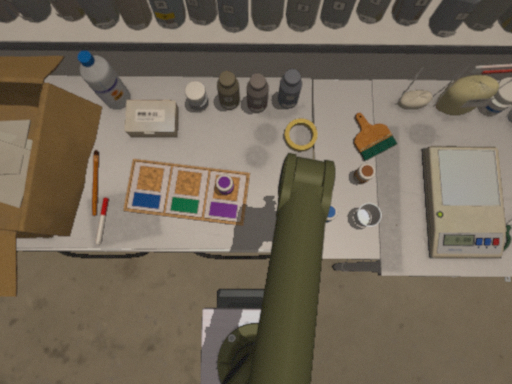

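step_arm:
  deltas:
    - [[-1.8, -0.9, 40, 0, 0, 0], [-1.8, -0.9, 80, 0, 0, 0], [-1.8, -0.9, 115, 0, 0, 0], [-1.8, -0.9, 135, 0, 0, 0], [-1.8, -0.9, 138.7, 0, 0, 0], [-1.8, -0.9, 138.7, 0, 0, 0], [-1.8, -0.9, 138.7, 0, 0, 0]]

```text
t: 9.35
eef_pos: [0.4269, -0.0873, 0.0226]
eef_rot: [0.706, 0.708, 0.0, 0.001]
wrist_force: [0.4, -0.5, -0.0]
grip_width: 0.996
```

```bash
python3 -c "
from h import *
go(.426,-.087,.0215)"
```

```text
t 9.35 pos [ 0.4269 -0.0873  0.0226] delta mm [ 0.3 -0.9  1.1] turn [0.0017 0.0005 0.0018] F [ 0.4 -0.5 -0. ] grip 0.996 q [ 0.7   0.13 -0.58  2.16  0.09  0.87  0.07]
```

step_arm:
  deltas:
    - [[0, -0.9, 1, 0, 0, 0], [0, -0.9, 1, 0, 0, 0], [0, -0.9, 1, 0, 0, 0], [0, -0.9, 1, 0, 0, 0], [0, -0.9, 1, 0, 0, 0], [0, -0.9, 1, 0, 0, 0]]
  claw: 40

```text
t: 10.1
eef_pos: [0.4267, -0.0875, 0.0223]
eef_rot: [0.706, 0.708, 0.001, 0.001]
wrist_force: [-1.3, 0.2, 5.4]
grip_width: 0.586
```

```bash
python3 -c "
from h import *
go(.529,.213,.131)"
```

```text
t 10.1 pos [ 0.4267 -0.0875  0.0223] delta mm [ 300.2  103.1 -108.7] turn [0.0027 0.0011 0.0017] F [-1.3  0.2  5.4] grip 0.586 q [ 0.7   0.13 -0.58  2.17  0.09  0.87  0.07]
```

step_arm:
  deltas:
    - [[0, 0, -10, 0, 0, 0], [0, 0, -45, 0, 0, 0], [0, 0, -85, 0, 0, 0], [10, 3, -120, 0, 0, 0], [40, 14, -135, 0, 0, 0], [80, 27, -135, 0, 0, 0], [125, 43, -135, 0, 0, 0], [170, 58, -135, 0, 0, 0], [215, 74, -135, 0, 0, 0], [255, 88, -135, 0, 0, 0], [285, 98, -135, 0, 0, 0], [300, 103, -135, 0, 0, 0]]

```text
t: 11.6
eef_pos: [0.5284, 0.2146, 0.1572]
eef_rot: [0.706, 0.708, 0.001, 0.001]
wrist_force: [0.2, -0.4, -1.4]
grip_width: 0.585
```

```bash
python3 -c "
from h import *
go(.529,.2125,.0375)"
```

```text
t 11.6 pos [0.5284 0.2146 0.1572] delta mm [ -2.1   0.3 119.7] turn [0.0018 0.0003 0.0039] F [ 0.2 -0.4 -1.4] grip 0.585 q [ 0.29  0.3  -0.85  1.73  0.24  1.22 -0.62]
```

step_arm:
  deltas:
    - [[-2, 0.3, 30, 0, 0, 0], [-2, 0.3, 65, 0, 0, 0], [-2, 0.3, 95, 0, 0, 0], [-2, 0.3, 110, 0, 0, 0], [-2, 0.3, 117, 0, 0, 0], [-2, 0.3, 119.5, 0, 0, 0], [-2, 0.3, 119.5, 0, 0, 0], [-2, 0.3, 119.5, 0, 0, 0]]

```text
t: 12.6
eef_pos: [0.5295, 0.2128, 0.0386]
eef_rot: [0.706, 0.708, 0.001, 0.001]
wrist_force: [-0.6, -0.3, -0.9]
grip_width: 0.587
```

```bash
python3 -c "
from h import *
go(.529,.2125,.036)"
```

```text
t 12.6 pos [0.5295 0.2128 0.0386] delta mm [-0.3 -0.5  2.6] turn [0.0032 0.     0.0039] F [-0.6 -0.3 -0.9] grip 0.587 q [ 0.23  0.44 -0.79  1.83  0.37  1.01 -0.7 ]
```

step_arm:
  deltas:
    - [[0, -0.5, 2, 0, 0, 0], [0, -0.5, 2.6, 0, 0, 0], [0, -0.5, 2.6, 0, 0, 0], [0, -0.5, 2.6, 0, 0, 0]]

```text
t: 13.1
eef_pos: [0.5292, 0.2129, 0.0364]
eef_rot: [0.706, 0.709, 0.001, 0.001]
wrist_force: [-1.8, -1.2, 3.6]
grip_width: 0.589
```

step_arm:
  deltas:
    - [[0, 0, 0, 0, 0, 0], [0, 0, 0, 0, 0, 0], [0, 0, 0, 0, 0, 0], [0, 0, 0, 0, 0, 0], [0, 0, 0, 0, 0, 0]]
  claw: 85

```text
t: 13.72
eef_pos: [0.5292, 0.2129, 0.0364]
eef_rot: [0.706, 0.708, 0.001, 0.001]
wrist_force: [0.1, -0.8, 0.6]
grip_width: 0.999
```

step_arm:
  deltas:
    - [[0, 0, -40, 0, 0, 0], [0, 0, -85, 0, 0, 0], [0, 0, -130, 0, 0, 0], [0, 0, -130, 0, 0, 0]]

```text
t: 14.22
eef_pos: [0.5309, 0.2142, 0.1703]
eef_rot: [0.706, 0.709, 0.004, 0.003]
wrist_force: [-0.2, -1.1, -0.9]
grip_width: 0.997
```

```bash
python3 -c "
from h import *
go(.434,-.2137,.16)"
```

```text
t 14.22 pos [0.5309 0.2142 0.1703] delta mm [-427.6  -98.7    8.5] turn [ 0.0107 -0.0017  0.004 ] F [-0.2 -1.1 -0.9] grip 0.997 q [ 0.31  0.29 -0.86  1.71  0.24  1.23 -0.61]
```

step_arm:
  deltas:
    - [[-50, -11, 8, 0, 0, 0], [-110, -25, 8, 0, 0, 0], [-165, -38, 8, 0, 0, 0], [-220, -51, 8, 0, 0, 0], [-275, -63, 8, 0.01, 0, 0], [-330, -76, 8, 0.01, 0, 0.004], [-380, -88, 8, 0.01, 0, 0.004], [-427, -98.7, 8, 0.01, 0, 0.004], [-427, -98.7, 8, 0.01, 0, 0.004], [-427, -98.7, 8, 0.01, 0, 0.004], [-427, -98.7, 8, 0.01, 0, 0.004]]

```text
t: 15.6
eef_pos: [0.4344, -0.2115, 0.1602]
eef_rot: [0.706, 0.708, 0.001, -0.001]
wrist_force: [-0.2, 0.5, 0.2]
grip_width: 0.997
```

Run:
```python
from h import *
go(.434,-.2137,.0215)
from workcell import bot
for n in("side","top"):
    c=bot.read_camera(n); cv2.imwrite(f"pics/{n}4.png",c["frame"][:,:,::-1])
    for k in("purple","green"): print(n,k,[(k,onz(c,*k,.092).round(4),a) for k,a,b in cents(mask(c["frame"],k,70),(160,150,310,270) if n=="top" else (225,180,310,270))])
```

```text
t 15.6 pos [ 0.4344 -0.2115  0.1602] delta mm [ -2.5  -0.4 138.7] turn [ 0.0003 -0.0023  0.0025] F [-0.2  0.5  0.2] grip 0.997 q [ 0.94  0.04 -0.55  1.93  0.02  1.18  0.39]
side purple [(array([249.46, 197.81]), array([0.5147, 0.0943, 0.092 ]), np.int32(70)), (array([276.15, 222.94]), array([0.448 , 0.1898, 0.092 ]), np.int32(308))]
side green [(array([241.99, 230.01]), array([0.5279, 0.2141, 0.092 ]), np.int32(97)), (array([271.49, 256.19]), array([0.4602, 0.2953, 0.092 ]), np.int32(407))]
top purple [(array([223.86, 181.74]), array([0.5169, 0.0942, 0.092 ]), np.int32(100)), (array([227.57, 191.19]), array([0.4889, 0.0828, 0.092 ]), np.int32(21)), (array([222.78, 209.54]), array([0.435 , 0.0955, 0.092 ]), np.int32(353))]
top green [(array([182.88, 177.1 ]), array([0.5298, 0.2142, 0.092 ]), np.int32(97)), (array([189.5 , 185.23]), array([0.5057, 0.194 , 0.092 ]), np.int32(30)), (array([184.25, 204.77]), array([0.448, 0.207, 0.092]), np.int32(343))]
```

View pics/side4.png

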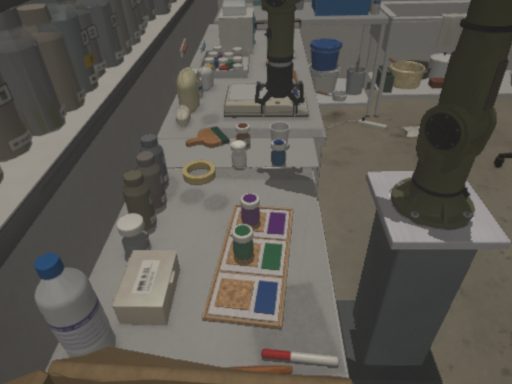

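step_arm:
  deltas:
    - [[-2.5, -0.4, 40, 0, 0, 0], [-2.5, -0.4, 80, 0, 0, 0], [-2.5, -0.4, 115, 0, 0, 0], [-2.5, -0.4, 135, 0, 0, 0], [-2.5, -0.4, 139, 0, 0, 0], [-2.5, -0.4, 139, 0, 0, 0], [-2.5, -0.4, 139, 0, 0, 0]]

```text
t: 16.58
eef_pos: [0.435, -0.2144, 0.0225]
eef_rot: [0.706, 0.708, 0.001, 0.001]
wrist_force: [-0.6, -0.5, -0.0]
grip_width: 0.989
```

step_arm:
  deltas:
    - [[0, 0, 0, 0, 0, 0], [0, 0, 0, 0, 0, 0], [0, 0, 0, 0, 0, 0], [0, 0, 0, 0, 0, 0], [0, 0, 0, 0, 0, 0], [0, 0, 0, 0, 0, 0]]
  claw: 40

```text
t: 17.32
eef_pos: [0.4357, -0.2148, 0.0235]
eef_rot: [0.706, 0.708, 0.001, 0.001]
wrist_force: [0.1, 0.2, 6.9]
grip_width: 0.589
```

```bash
python3 -c "
from h import *
go(.543,.332,.16)"
```

```text
t 17.32 pos [ 0.4357 -0.2148  0.0235] delta mm [ 546.5  109.2 -136.3] turn [0.0033 0.0003 0.0025] F [0.1 0.2 6.9] grip 0.589 q [ 0.9   0.23 -0.54  2.05  0.15  0.89  0.29]
```

step_arm:
  deltas:
    - [[0, 0, -10, 0, 0, 0], [0, 0, -45, 0, 0, 0], [0, 0, -85, 0, 0, 0], [10, 2, -120, 0, 0, 0], [40, 8, -137, 0, 0, 0], [85, 17, -137, 0, 0, 0], [135, 27, -137, 0, 0, 0], [185, 37, -137, 0, 0, 0], [235, 47, -137, 0, 0, 0], [285, 57, -137, 0, 0, 0], [335, 67, -137, 0, 0, 0], [385, 77, -137, 0, 0, 0]]

```text
t: 18.82
eef_pos: [0.5114, 0.1717, 0.161]
eef_rot: [0.706, 0.708, 0.001, 0.002]
wrist_force: [1.4, -0.5, -1.9]
grip_width: 0.586
```

```bash
python3 -c "
from h import *
go(.543,.3312,.16)"
```

```text
t 18.82 pos [0.5114 0.1717 0.161 ] delta mm [159.5  31.9   1. ] turn [0.004  0.0009 0.0019] F [ 1.4 -0.5 -1.9] grip 0.586 q [ 0.44  0.23 -0.91  1.8   0.2   1.21 -0.53]
```

step_arm:
  deltas:
    - [[50, 10, 0, 0, 0, 0], [95, 19, 0, 0, 0, 0], [130, 26, 0, 0, 0, 0], [152, 30, 0, 0, 0, 0], [159.5, 32, 0, 0, 0, 0], [159.5, 32, 0, 0, 0, 0], [159.5, 32, 30, 0, 0, 0], [159.5, 32, 65, 0, 0, 0], [159.5, 32, 95, 0, 0, 0], [159.5, 32, 110, 0, 0, 0], [159.5, 32, 117, 0, 0, 0], [159.5, 32, 117, 0, 0, 0]]

```text
t: 20.32
eef_pos: [0.544, 0.3309, 0.0445]
eef_rot: [0.707, 0.708, 0.001, 0.002]
wrist_force: [-0.4, 0.7, -1.0]
grip_width: 0.589
```

```bash
python3 -c "
from h import *
go(.543,.3312,.0375)"
```

```text
t 20.32 pos [0.544  0.3309 0.0445] delta mm [ 0.3 -1.   7. ] turn [0.0046 0.0007 0.0014] F [-0.4  0.7 -1. ] grip 0.589 q [ 0.04  0.59 -0.83  1.66  0.48  1.1  -0.92]
```

step_arm:
  deltas:
    - [[0.3, -1, 4, 0, 0, 0], [0.3, -1, 6, 0, 0, 0], [0.3, -1, 7, 0, 0, 0], [0.3, -1, 7, 0, 0, 0], [0.3, -1, 7, 0, 0, 0]]

```text
t: 20.95
eef_pos: [0.5431, 0.3315, 0.0379]
eef_rot: [0.707, 0.708, 0.002, 0.002]
wrist_force: [-0.9, -0.6, 1.4]
grip_width: 0.59
```

step_arm:
  deltas:
    - [[0, 0, 0, 0, 0, 0], [0, 0, 0, 0, 0, 0], [0, 0, 0, 0, 0, 0], [0, 0, 0, 0, 0, 0], [0, 0, 0, 0, 0, 0]]
  claw: 85

```text
t: 21.58
eef_pos: [0.5431, 0.3314, 0.0378]
eef_rot: [0.707, 0.708, 0.002, 0.002]
wrist_force: [1.3, -0.5, 0.4]
grip_width: 0.992
```

step_arm:
  deltas:
    - [[0, 0, -40, 0, 0, 0], [0, 0, -85, 0, 0, 0], [0, 0, -130, 0, 0, 0], [0, 0, -130, 0, 0, 0]]

```text
t: 22.08
eef_pos: [0.5442, 0.3334, 0.1723]
eef_rot: [0.707, 0.708, 0.005, 0.003]
wrist_force: [-0.2, 0.2, -0.8]
grip_width: 0.995
```

```bash
python3 -c "
from h import *
go(.427,-.15,.17)"
```

```text
t 22.07 pos [0.5442 0.3334 0.1723] delta mm [-483.2 -118.    -0.6] turn [ 0.0115 -0.0032  0.0016] F [-0.2  0.2 -0.8] grip 0.995 q [ 0.09  0.46 -0.9   1.55  0.38  1.3  -0.85]
```

step_arm:
  deltas:
    - [[-50, -12, 0, 0, 0, 0], [-110, -25, 0, 0, 0, 0], [-165, -38, 0, 0, 0, 0], [-220, -51, 0, 0, 0, 0], [-275, -63, 0, 0.011, 0, 0], [-330, -76, 0, 0.011, 0, 0], [-380, -88, 0, 0.011, 0, 0], [-420, -95, 0, 0.011, -0.003, 0], [-440, -95, 0, 0.011, -0.003, 0], [-440, -95, 0, 0.011, -0.003, 0]]

```text
t: 23.32
eef_pos: [0.4499, -0.107, 0.1693]
eef_rot: [0.707, 0.707, 0.0, -0.0]
wrist_force: [-0.0, 1.2, 0.3]
grip_width: 0.995
```

Run:
```python
from h import *
from workcell import bot
go(.427,-.33,.17)
cs={n:bot.read_camera(n) for n in("side","top")}
for n,c in cs.items():
    cv2.imwrite(f"pics/{n}5.png",c["frame"][:,:,::-1])
    for k in("purple","green","blue"): print(n,k,[(k,onz(c,*k,.092).round(4),a) for k,a,b in cents(mask(c["frame"],k,70),(120,150,310,200) if n=="top" else (225,180,310,320))])
f=cs["top"]["frame"][190:240,335:395,::-1]; cv2.imwrite("pics/cupt.png",cv2.resize(f,None,fx=12,fy=12,interpolation=cv2.INTER_CUBIC))
f=np.load("side0.npz")["frame"][110:170,255:305,::-1]; cv2.imwrite("pics/cups.png",cv2.resize(f,None,fx=10,fy=10,interpolation=cv2.INTER_CUBIC))
```

```text
t 23.32 pos [ 0.4499 -0.107   0.1693] delta mm [-223.   -22.9   -1. ] turn [ 0.     -0.0013 -0.0002] F [-0.   1.2  0.3] grip 0.995 q [ 0.91 -0.01 -0.72  1.96 -0.01  1.2   0.2 ]
side purple [(array([249.46, 197.76]), array([0.5147, 0.0941, 0.092 ]), np.int32(71)), (array([276.18, 222.94]), array([0.4479, 0.1898, 0.092 ]), np.int32(310))]
side green [(array([241.99, 230.01]), array([0.5279, 0.2141, 0.092 ]), np.int32(97)), (array([271.51, 256.2 ]), array([0.4602, 0.2953, 0.092 ]), np.int32(406))]
side blue [(array([232.28, 269.51]), array([0.5421, 0.3326, 0.092 ]), np.int32(154)), (array([265.66, 297.21]), array([0.4727, 0.4011, 0.092 ]), np.int32(591)), (array([234.45, 292.61]), array([0.5337, 0.3908, 0.092 ]), np.int32(148))]
top purple [(array([223.82, 181.78]), array([0.5168, 0.0943, 0.092 ]), np.int32(99)), (array([227.29, 191.17]), array([0.489 , 0.0836, 0.092 ]), np.int32(24))]
top green [(array([182.88, 177.1 ]), array([0.5298, 0.2142, 0.092 ]), np.int32(97)), (array([189.45, 185.42]), array([0.5051, 0.1941, 0.092 ]), np.int32(31)), (array([179.94, 198.48]), array([0.4663, 0.2202, 0.092 ]), np.int32(33))]
top blue [(array([142.52, 172.05]), array([0.544, 0.333, 0.092]), np.int32(95)), (array([150.75, 179.88]), array([0.5207, 0.3076, 0.092 ]), np.int32(51)), (array([145.55, 196.46]), array([0.4714, 0.3199, 0.092 ]), np.int32(157))]
```

View pics/cupt.png

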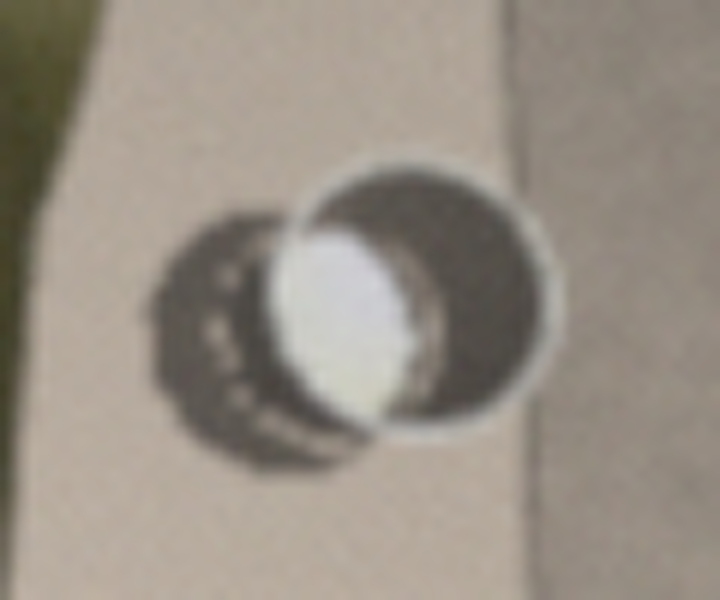

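View pics/cups.png

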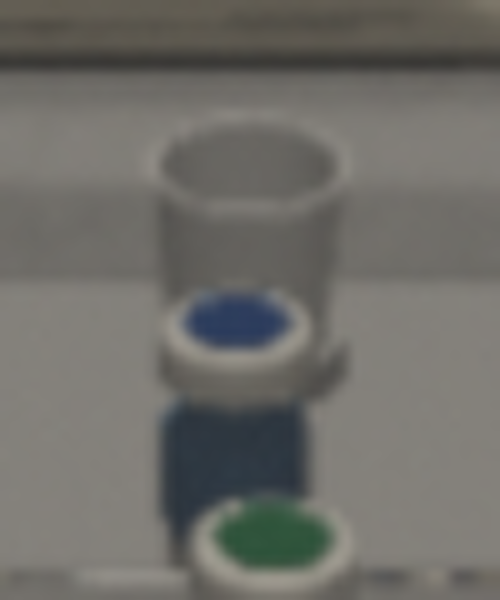

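View pics/side5.png

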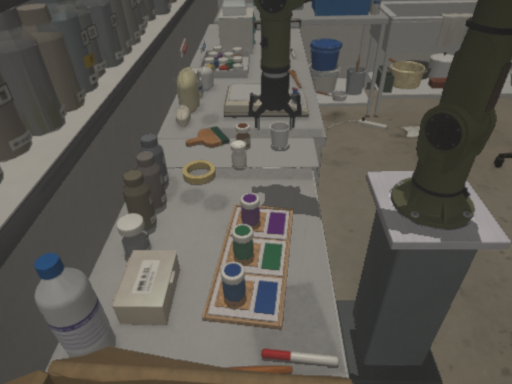

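Run:
```python
from h import *
t=np.load("top0.npz");s=np.load("side0.npz")
print(onz(t,369.2,214.2,.072),onz(s,279.5,125.9,.072))
print([onz(t,335+u/12-.46,214.2,.072)[1] for u in(268,563)],[onz(t,369.2,190+v/12-.46,.072)[0] for v in(152,440)])
```

```text
[ 0.42761494 -0.33225997  0.072     ] [ 0.4248907  -0.33312405  0.072     ]
[np.float64(-0.2960834014666914), np.float64(-0.3682416728558223)] [np.float64(0.4632551165736459), np.float64(0.39232934521824925)]
```

step_arm:
  deltas:
    - [[-50, -6, 0, 0, 0, 0], [-100, -11, 0, 0, 0, 0], [-150, -17, 0, 0, 0, 0], [-200, -22, 0, 0, 0, 0], [-225, -23.6, 0, 0, 0, 0], [-225.5, -23.6, 0, 0, 0, 0], [-225.5, -23.6, 0, 0, 0, 0], [-225.5, -23.6, 0, 0, 0, 0]]

```text
t: 24.42
eef_pos: [0.4286, -0.3282, 0.1694]
eef_rot: [0.705, 0.71, 0.001, -0.0]
wrist_force: [0.1, -0.7, -0.0]
grip_width: 1.001
```

```bash
python3 -c "
from h import *
go(.4263,-.3325,.02)"
```

```text
t 24.43 pos [ 0.4286 -0.3282  0.1694] delta mm [ -4.6  -2.4 149.4] turn [ 0.0005 -0.0018  0.0071] F [ 0.1 -0.7 -0. ] grip 1.001 q [ 1.09  0.16 -0.53  1.79  0.09  1.21  0.54]
```

step_arm:
  deltas:
    - [[-4.6, -2.4, 0, 0, 0, 0.007], [-4.6, -2.4, 20, 0, 0, 0.007], [-4.6, -2.4, 55, 0, 0, 0.007], [-4.6, -2.4, 70, 0, 0, 0.007], [-4.6, -2.4, 70, 0, 0, 0.007]]

```text
t: 25.05
eef_pos: [0.4256, -0.3322, 0.0986]
eef_rot: [0.707, 0.707, 0.001, -0.002]
wrist_force: [-0.4, 0.4, -0.4]
grip_width: 0.996
```

```bash
python3 -c "
from h import *
go(.4263,-.3325,.02)"
```

```text
t 25.05 pos [ 0.4256 -0.3322  0.0986] delta mm [-0.6  0.7 78.6] turn [-0.001  -0.0033  0.0003] F [-0.4  0.4 -0.4] grip 0.996 q [ 1.08  0.24 -0.52  1.86  0.13  1.08  0.51]
```

step_arm:
  deltas:
    - [[-0.6, 0.7, 20, 0, -0.003, 0], [-0.6, 0.7, 40, 0, -0.003, 0], [-0.6, 0.7, 60, 0, -0.003, 0], [-0.6, 0.7, 74, 0, -0.003, 0], [-0.6, 0.7, 79, 0, -0.003, 0], [-0.6, 0.7, 79, 0, -0.003, 0], [-0.6, 0.7, 79, 0, -0.003, 0], [-0.6, 0.7, 79, 0, -0.003, 0]]

```text
t: 26.05
eef_pos: [0.4267, -0.3328, 0.0203]
eef_rot: [0.707, 0.707, -0.0, 0.0]
wrist_force: [0.4, 0.2, -0.7]
grip_width: 0.993
```

step_arm:
  deltas:
    - [[0, 0, 0, 0, 0, 0], [0, 0, 0, 0, 0, 0], [0, 0, 0, 0, 0, 0], [0, 0, 0, 0, 0, 0], [0, 0, 0, 0, 0, 0], [0, 0, 0, 0, 0, 0]]
  claw: 50
  grip_force: 40

```text
t: 26.8
eef_pos: [0.4269, -0.333, 0.0211]
eef_rot: [0.707, 0.707, -0.0, 0.0]
wrist_force: [-1.6, 0.7, 5.2]
grip_width: 0.778
```

```bash
python3 -c "
from h import *
go(.4263,-.3325,.15)"
```

```text
t 26.8 pos [ 0.4269 -0.333   0.0211] delta mm [   0.4   -0.6 -128.9] turn [-0.0001  0.0011  0.0004] F [-1.6  0.7  5.2] grip 0.778 q [ 1.05  0.34 -0.5   1.92  0.2   0.93  0.45]
```

step_arm:
  deltas:
    - [[0, 0, -10, 0, 0, 0], [0, 0, -35, 0, 0, 0], [0, 0, -70, 0, 0, 0], [0, 0, -110, 0, 0, 0], [0, 0, -140, 0, 0, 0], [0, 0, -155, 0, 0, 0], [0, 0, -160, 0, 0, 0], [0, 0, -160, 0, 0, 0]]

```text
t: 27.8
eef_pos: [0.4265, -0.3326, 0.1803]
eef_rot: [0.707, 0.707, -0.0, -0.0]
wrist_force: [-0.6, 0.4, -1.0]
grip_width: 0.779
```

Run:
```python
from h import *
from workcell import bot
go(.529,.213,.18)
for n in("side","top"):
    c=bot.read_camera(n); cv2.imwrite(f"pics/{n}6.png",c["frame"][:,:,::-1])
    if n=="side": cv2.imwrite("pics/side6z.png",cv2.resize(c["frame"][40:190,180:330,::-1],None,fx=4,fy=4))
```

```text
t 27.8 pos [ 0.4265 -0.3326  0.1803] delta mm [5.455e+02 1.027e+02 1.000e-01] turn [-0.0011  0.0002  0.0003] F [-0.6  0.4 -1. ] grip 0.779 q [ 1.1   0.16 -0.53  1.78  0.09  1.23  0.55]
```

View pics/side6z.png

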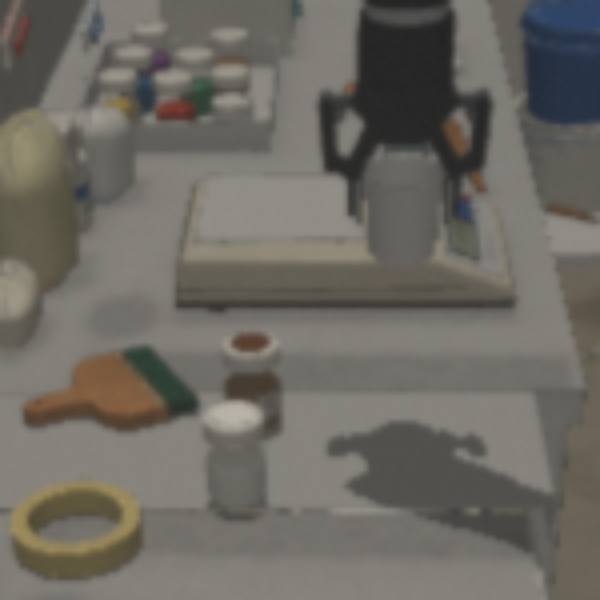

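step_arm:
  deltas:
    - [[15, 3, 0, 0, 0, 0], [50, 9, 0, 0, 0, 0], [95, 18, 0, 0, 0, 0], [145, 27, 0, 0, 0, 0], [195, 37, 0, 0, 0, 0], [245, 46, 0, 0, 0, 0], [295, 55, 0, 0, 0, 0], [345, 65, 0, 0, 0, 0], [395, 74, 0, 0, 0, 0], [440, 83, 0, 0, 0, 0], [480, 90, 0, 0, 0, 0], [510, 96, 0, 0, 0, 0]]

```text
t: 29.4
eef_pos: [0.5208, 0.1808, 0.1794]
eef_rot: [0.706, 0.708, -0.001, -0.002]
wrist_force: [1.2, 0.0, -1.7]
grip_width: 0.781
```

step_arm:
  deltas:
    - [[20, 4, 0, 0, 0, 0], [36, 6.5, 0, 0, 0, 0], [36, 6.5, 0, 0, 0, 0], [36, 6.5, 0, 0, 0, 0], [36, 6.5, 0, 0, 0, 0]]

```text
t: 30.02
eef_pos: [0.5274, 0.2155, 0.1794]
eef_rot: [0.707, 0.708, -0.001, -0.001]
wrist_force: [-0.7, 0.1, -0.8]
grip_width: 0.779
```

Run:
```python
from h import *
go(.529,.2142,.1165)
```

```text
t 30.02 pos [0.5274 0.2155 0.1794] delta mm [-1.3  1.8 62.9] turn [-0.0029 -0.0004  0.0012] F [-0.7  0.1 -0.8] grip 0.779 q [ 0.37  0.31 -0.95  1.7   0.27  1.27 -0.64]
```

step_arm:
  deltas:
    - [[-1.3, 1.8, 10, -0.003, 0, 0], [-1.3, 1.8, 30, -0.003, 0, 0], [-1.3, 1.8, 48, -0.003, 0, 0], [-1.3, 1.8, 58, -0.003, 0, 0], [-1.3, 1.8, 62, -0.003, 0, 0], [-1.3, 1.8, 62, -0.003, 0, 0], [-1.3, 1.8, 62, -0.003, 0, 0]]

```text
t: 30.9
eef_pos: [0.5294, 0.2145, 0.118]
eef_rot: [0.707, 0.708, 0.001, 0.0]
wrist_force: [0.3, -0.1, -0.8]
grip_width: 0.785
```

Run:
```python
from h import *
go(.529,.2142,.1131)
from workcell import bot
c=bot.read_camera("side")
cv2.imwrite("pics/side7z.png",cv2.resize(c["frame"][150:290,180:320,::-1],None,fx=4,fy=4,interpolation=cv2.INTER_CUBIC))
```

```text
t 30.9 pos [0.5294 0.2145 0.118 ] delta mm [-0.4 -0.4  4.9] turn [ 0.0011 -0.0008  0.0013] F [ 0.3 -0.1 -0.8] grip 0.785 q [ 0.34  0.38 -0.92  1.76  0.33  1.16 -0.68]
```

View pics/side7z.png

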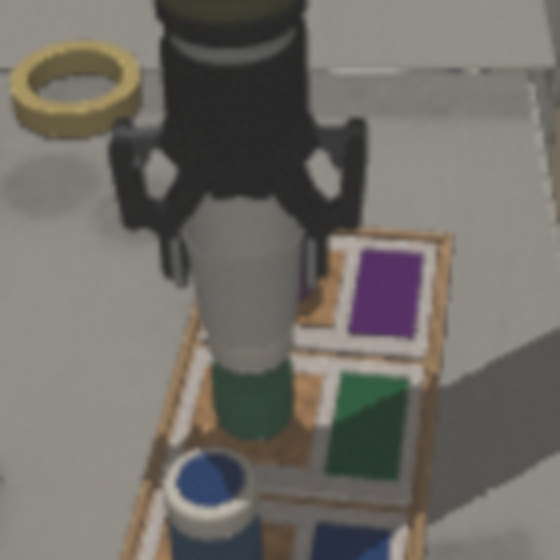

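Centred just above the lid. Lowering gently.

step_arm:
  deltas:
    - [[-0.4, -0.4, 2, 0, 0, 0], [-0.4, -0.4, 4, 0, 0, 0], [-0.4, -0.4, 5, 0, 0, 0], [-0.4, -0.4, 5, 0, 0, 0], [-0.4, -0.4, 5, 0, 0, 0]]

```text
t: 31.58
eef_pos: [0.5291, 0.2141, 0.1131]
eef_rot: [0.707, 0.708, 0.001, 0.0]
wrist_force: [0.1, -0.7, -0.8]
grip_width: 0.781
```

Run:
```python
from h import *
go(.529,.2142,.1131)
```

```text
t 31.57 pos [0.5291 0.2141 0.1131] delta mm [ 0.1 -0.1  0. ] turn [ 0.0013 -0.0008  0.0013] F [ 0.1 -0.7 -0.8] grip 0.781 q [ 0.34  0.38 -0.92  1.77  0.33  1.15 -0.68]
```

step_arm:
  deltas:
    - [[0, 0, 1, 0, 0, 0], [0, 0, 1, 0, 0, 0], [0, 0, 1, 0, 0, 0]]

```text
t: 31.95
eef_pos: [0.5292, 0.2145, 0.113]
eef_rot: [0.707, 0.708, 0.001, 0.0]
wrist_force: [-2.1, -0.6, 5.0]
grip_width: 0.785
```

step_arm:
  deltas:
    - [[0, 0, -0.5, 0, 0, 0], [0, 0, -0.5, 0, 0, 0], [0, 0, -0.5, 0, 0, 0]]
  claw: 72

```text
t: 32.33
eef_pos: [0.5292, 0.2143, 0.1134]
eef_rot: [0.707, 0.708, 0.001, 0.0]
wrist_force: [-0.0, 0.2, 0.9]
grip_width: 0.845
```

step_arm:
  deltas:
    - [[0, 0, 0, 0, 0, 0], [0, 0, 0, 0, 0, 0], [0, 0, 0, 0, 0, 0], [0, 0, 0, 0, 0, 0]]
  claw: 85.4

```text
t: 32.83
eef_pos: [0.5292, 0.2144, 0.1134]
eef_rot: [0.707, 0.708, 0.001, 0.0]
wrist_force: [0.8, -0.8, -0.7]
grip_width: 0.999
```

Run:
```python
from h import *
go(.529,.2142,.2)
from workcell import bot
c=bot.read_camera("side")
cv2.imwrite("pics/side8z.png",cv2.resize(c["frame"][150:290,180:320,::-1],None,fx=4,fy=4,interpolation=cv2.INTER_CUBIC))
```

```text
t 32.83 pos [0.5292 0.2144 0.1134] delta mm [ -0.1  -0.  -86.6] turn [ 0.0016 -0.0007  0.0013] F [ 0.8 -0.8 -0.7] grip 0.999 q [ 0.34  0.38 -0.92  1.77  0.33  1.15 -0.68]
```

View pics/side8z.png

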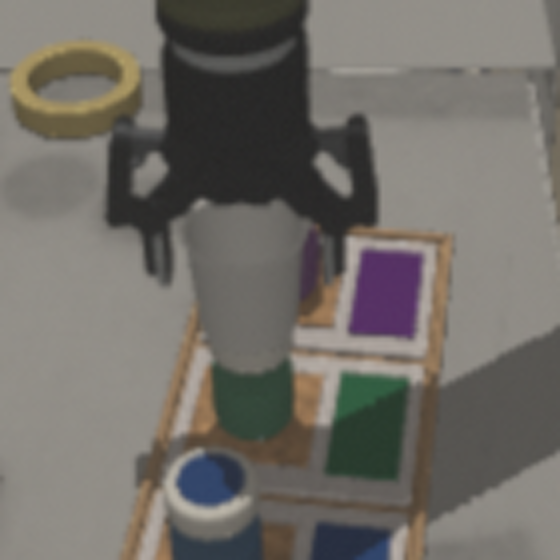

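Cup stands upright on the green lid; fingers clear on both sides. Retreating straight up, slowly at first.

step_arm:
  deltas:
    - [[0, 0, -10, 0, 0, 0], [0, 0, -25, 0, 0, 0], [0, 0, -40, 0, 0, 0], [0, 0, -60, 0, 0, 0], [0, 0, -80, 0, 0, 0], [0, 0, -100, 0, 0, 0], [0, 0, -120, 0, 0, 0], [0, 0, -120, 0, 0, 0]]

```text
t: 33.88
eef_pos: [0.5299, 0.2149, 0.2354]
eef_rot: [0.707, 0.708, 0.002, 0.001]
wrist_force: [0.2, 0.3, -0.2]
grip_width: 1.0
```

step_arm:
  deltas:
    - [[-40, -8, 0, 0, 0, 0], [-90, -18, 0, 0, 0, 0], [-140, -28, 0, 0, 0, 0], [-190, -38, 0, 0, 0, 0], [-240, -48, 0, 0, 0, 0], [-290, -58, 0, 0, 0, 0], [-330, -66, 0, 0, 0, 0], [-350, -70, 0, 0, 0, 0], [-350, -70, 0, 0, 0, 0]]

```text
t: 35.0
eef_pos: [0.4594, -0.1367, 0.2336]
eef_rot: [0.708, 0.706, 0.002, 0.0]
wrist_force: [0.3, 0.2, 0.0]
grip_width: 0.999
```

Run:
```python
from h import *
go(.529,.2142,.2)
from workcell import bot
for n,r in(("side",(180,140,320,320)),("top",(110,130,260,240))):
    c=bot.read_camera(n); np.savez(f"{n}9.npz",**c); x0,y0,x1,y1=r
    cv2.imwrite(f"pics/{n}9.png",c["frame"][:,:,::-1])
    cv2.imwrite(f"pics/{n}9z.png",cv2.resize(c["frame"][y0:y1,x0:x1,::-1],None,fx=5 if n=="top" else 3.3,fy=5 if n=="top" else 3.3,interpolation=cv2.INTER_CUBIC))
    for k in("purple","blue","brown"): print(n,k,[(p,onz(c,*p,.078 if k=="brown" else .092).round(4),a) for p,a,b in cents(mask(c["frame"],k,70),((120,150,400,200) if n=="top" else (225,120,310,320)),25)])
```

```text
t 35.0 pos [ 0.4594 -0.1367  0.2336] delta mm [350.9  68.6  34.7] turn [ 0.0033 -0.0025 -0.0025] F [0.3 0.2 0. ] grip 0.999 q [ 0.96 -0.03 -0.7   1.84 -0.02  1.32  0.26]
side purple [(array([250.7 , 196.54]), array([0.5116, 0.0891, 0.092 ]), np.int32(37)), (array([276.18, 222.94]), array([0.4479, 0.1898, 0.092 ]), np.int32(310))]
side blue [(array([232.12, 269.54]), array([0.5424, 0.3327, 0.092 ]), np.int32(152)), (array([265.64, 297.2 ]), array([0.4727, 0.4011, 0.092 ]), np.int32(591)), (array([234.15, 292.04]), array([0.5344, 0.3894, 0.092 ]), np.int32(178))]
side brown [(array([241.93, 125.28]), array([ 0.5562, -0.3284,  0.078 ]), np.int32(29))]
top purple [(array([223.77, 181.76]), array([0.5169, 0.0944, 0.092 ]), np.int32(98))]
top blue [(array([142.5, 172. ]), array([0.5441, 0.333 , 0.092 ]), np.int32(96)), (array([150.55, 180.  ]), array([0.5203, 0.3082, 0.092 ]), np.int32(53)), (array([145.47, 196.44]), array([0.4715, 0.3202, 0.092 ]), np.int32(158))]
top brown []
```

View pics/side9.png

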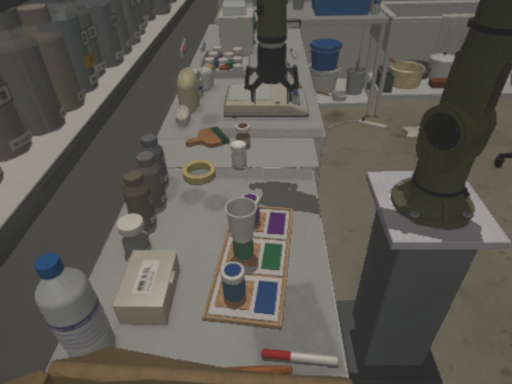

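View pics/top9z.png

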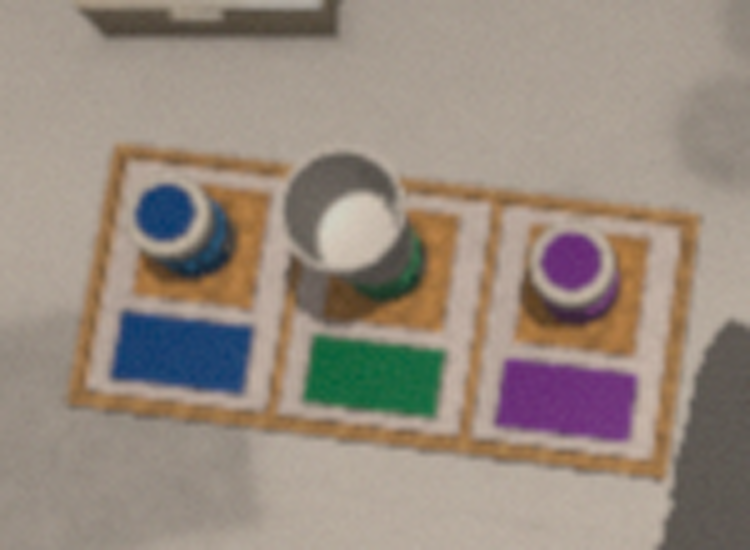

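View pics/side9z.png

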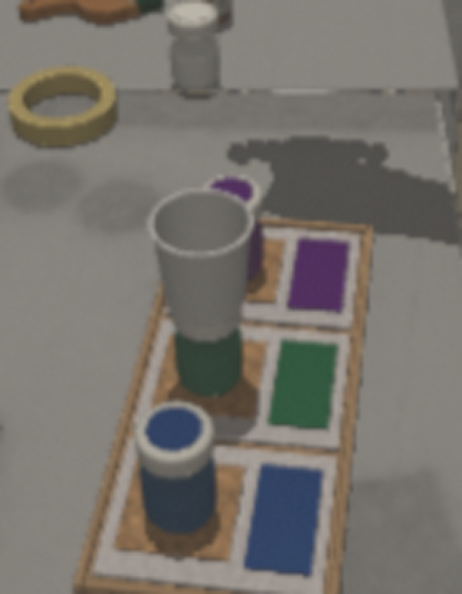

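Run:
```python
from h import *
t=np.load("top9.npz");s=np.load("side9.npz")
print(onz(t,178.5,172.1,.164),onz(s,180+202/3.3-.35,140+222/3.3-.35,.164))
from workcell import bot
print(bot.finish_job())
```

```text
[0.52721933 0.21368004 0.164     ] [0.52723548 0.21633505 0.164     ]
the job is handed in; nothing more can be done
None
```

The blue, green and purple jars each stand on the cork behind their own colour sample. The measuring cup stands upright on the lid of the green jar, the middle one. The job was handed in after about 35 s of robot time.

Last checks in the camera images before handing in:
- **Blue jar:** lid centre about 1 mm from its cork centre.
- **Green jar:** about 1 mm off when last seen. The cup has hidden its dot since then, so I could not measure it again.
- **Purple jar:** about 1–2 mm off in the top view. In the last side view the cup partly hid its dot, which threw that reading off to about 6 mm. Earlier unobstructed side views and the last top view agree it is in place.
- **Cup:** rim centre at about (0.527, 0.215), so about 2 mm from the green lid's centre. The two views differ by about 3 mm in y, close to the 2 mm calibration limit plus my reading of the rim by eye.
- **Brown and white jars:** not touched. The brown jar reads the same position as at the start; I checked the white jar only by eye, in the last side picture. The arm hid the brown jar in the last top view, so that check comes from the side view alone.

The wrist force readings I took stayed under 8 N, and the gripper was open and clear of everything at hand-in. The hand-in gave no verdict.

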